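Let a spring-return cable reel back on its ratchet

ROBOT

A 7-joint arm with a two-finger parallel gripper is mounted at the origin on the work surface. World frame = base frame: x ahead of the robot, y to its left, z up, the work surface at z = 0. Lengths are in m, angles in rad, forces in N, time in s.
With the tool pointing down it reaches from about 0.425 to 0.95 m from the base axis. Payload 16.7 kg.
Tool frame: the origin (TCP) lies on the centre line of the jaws, within the pads' length; the fingertips stand ctrl.tcp_to_tips ahead of it and the grasp point (between the pads) lies 11 mm behind it (ctrl.tcp_to_tips is the distance from the TCP to the fingertips, in m); z points along the fingers, x is the direction in which the jaws open and shut, and the axes are right-handed (so a half turn about z gives the same grasp; the last joint's range is limited). The gripper opens to 94 mm and grips with 3 to 60 N. Pads are 16 mm wide; open, the fingers measure 119 mm over their backs; the gripper's body (75 mm by 177 mm) begins 78 mm behind the grasp point.
Start: joints at [1.185, 0.426, 0.074, 1.606, -0.034, 1.111, -0.067], TCP at [0.158, -0.656, 0.213] pointing down, gripper open.
Joint ranges: [-2.85, 2.85], [-0.5, 2.14], [-1.23, 1.37], [0.21, 2.46], [-1.02, 4.16], [0.16, 2.05], [-2.73, 2.73]. Speed limits (rad/s): [1.89, 1.89, 2.39, 2.39, 3.01, 3.01, 3.01].

INTERFACE

Orientations are given as a unit quaternion [w, x, y, z].
In Python, from workcell import sense, imaging, ctrl gives the robot as it stands.
- The arm moves only by the tool drive_tool, never from a script. Its argument "increments" is one flat list of numbers, 6 for each row, row after row: the shift along the tool's x, y, z in mm, then the turn, a rotation vector about the tool's x, y, z in rad. In form: [tx, ty, tz, wx, wy, wz, tx, ty, tz, wx, wy, wz, ...]. A call has 1 to 5 rows; each row shifts and turns the commanded pose from where the row before left it, along the tool's axes as they then stand; what a row does not reach is not made up. A row lasts 1/10 s, in which the tool goes at most 50 mm and 8.59 degrees, less where a joint would pass 70% of its speed; a pose out of reach is approached as far as the arm can. A call with a gripper value outside its range is refused whole. "claw" is the finger opening in mm, from 0 to 94, set as the call begins (left out, the last holds). The fingers move at their own pace and stop on an object; "force" is the grip in N (left out, the last holds). Time passes only in rows, so rows that do not move let the fingers close. It gives the time, the measured TCP pose, the force and the opening at its end, in the units of the state.
- sense(): the state, without advancing time (a new reading comes with each control period).
- imaging.get_image(name): name is "scene" or "top" or "wrist"; returns a dict with "color" (420x560x3 uint8, blue, green, red), "intrinsics" (3x3 intrinsics, pixels), "world_to_cam" (4x4, takes a point from world to camera coordinates); the wrist camera has in their place "mount" (4x4, takes a point from camera to tool coordinates, whose origin is the TCP and whose axes are the tool frame's). Camera axes: x right, y down, z forward; pixel columns grow to the right and rows downward; lengths in m; the calibration is good to about 2 mm. A picture is of the moment at which its call begins: read the wrist's pose just before it. There is no depth.
- ctrl.sign_off(): hands the job in, once; it reports no verdict.
Trained networks look in the newest picture that a camera, given by its name, has taken for a name from the list of things; names that differ only in an ending like _2 or _b are one class to them, and where a whole thing is asked for, a point or a joint stands for the part that bears it (a point fixed in the world has none). Each returns a list of dicts, best first, with "confidence" (0 to 1); they miss things now and then, are a little off and sometimes report something else, mostly with a low value. They report only what shows in the picture. A call takes as long as a camera call.
- imaging.look_for(name, camera): "at" ([x, y, z] in m, in the coordinates of the camera as it stood for that picture, good to about 4 mm: the middle of the surface that is visible of it).
The state is a dict: "clock": time; "joint_positions": joint angles; "dq": joint speeds; "tau": joint torques, N m; "tool_pos": TCP position; "eef_rot": TCP orientation; "wrist_force": force on the tool from outside, world axes, zero at the start; "ft_torque": the same for the moment, N m; "gripper_width": finger opening in m.
Only numpy, scipy, OpenCV 4.12 (cv2) and the standard library are available. Lean on these libraries where they do the work, as an engineer would, in place of code of your own. Each camera call takes 0.05 s, during which the arm holds its last target.

TASK

The spring-return cable reel has been wound too far. Lift the pawl clear of the ratchet wheel so that the spring lets the drum creep back, and drop it again in time to catch the drum with the steel cable anchor on its core standing straight up, the pawl fully home between two teeth. Then swing the small keeper bar fully across the top of the pawl so that it cannot jump out, leaving the tools lying round the reel where they are.

Things in the scene. Friction and masses are not known exactly. Their poses are not given: they have to be found in the camera images.
- reel: Fixed frame of the cable reel: grey base plate 250 x 200 x 10 mm, two cheek plates, between them a drum (black core, white 180 mm flanges, top 215 mm above the bench, 98 mm wide). Origin on the bench under the middle of the axle; y along the level axle, z up. Round spring case outside the +y cheek, ratchet wheel and pawl outside the -y cheek, roller cable guide (195 mm high) at the -x side.
- axle (a point): Middle of the axle of drum and ratchet wheel, 125 mm above the bench. The steel ratchet wheel (110 mm, 12 saw teeth 10 mm high, 14 mm thick) is centred 73 mm from here along the reel's -y. If the pawl is lowered between two teeth, the drum creeps on back until the next tooth bears on the pawl, which then holds it. It starts 2 to 4 teeth beyond 0.
- drum (a joint): Turn of drum and wheel (rad). 0: cable anchor straight up. Positive: wound on, anchor leaning to the reel's -x. Pawl holds it at 0, 0.524, 1.047, 1.571, 2.094 (12 teeth). It starts on one of the last three, or creeping back on to it in the first 2 s. A spring always drives it back (falling values), damped to about 0.25 rad/s while the pawl is clear; nothing else stops it before -1.6.
- pawl (a joint): Lift of the pawl about its pin (rad). 0: fully home between two teeth; clear of the tooth tips above 0.14; stop at 0.6. A light spring and its weight press it down, about 1.5 N at the grip. When home, the arm runs level from the pin over the top of the wheel to the reel's -x, 12 mm wide, centred at y = -73 mm, top 194.5 mm above the bench.
- pawl_pin (a point): The pawl's pin, parallel to the axle, at x = 75, y = -73, z = 179 mm in the reel's frame. The grip moves on an arc of 120 mm radius about it.
- pawl_grip (a point): Middle of the pawl's hand grip: a level round black bar, 13 mm in diameter, 56 mm long, that sticks out sideways (to the reel's -y) from the front end of the pawl's arm, with free space around and below. With the pawl home it is at x = -45, y = -119, z = 188.5 mm in the reel's frame; it rises as the pawl is lifted.
- keeper (a joint): Swing of the keeper (rad) about its upright pivot. 0: on its stop, fully across the top of the pawl's arm, pointing to the reel's -y. Grows counter-clockwise seen from above, up to 1.9; starts aside at 1.2 to 1.75, near the reel's +x. Friction holds it where it is left (about 1 N at the knob). It can close only over a pawl that is home, and then bars it from lifting.
- keeper_pivot (a point): Upright pivot of the keeper on top of the cheek, at x = 35, y = -57, z = 197.5 mm in the reel's frame (underside of the bar). The bar is flat steel, 16 mm wide, 7 mm thick, reaching 47 mm from the pivot.
- keeper_knob (a point): Top centre of the upright round black knob on the free end of the keeper bar: 13 mm in diameter, 30 mm tall, 40 mm from the pivot, top 234.5 mm above the bench.
- anchor (a point): Outer face of the cable anchor: a steel saddle clamp 26 x 40 x 10 mm with two bolts on the middle of the drum's black core, 48 mm from the axle; each flange has a narrow slot at the same angle.
- cleaver: Bystander: small metal and black bench cleaver, about 75 x 85 x 52 mm, origin under its middle.
- stripper: Bystander: plier-shaped fibre stripper lying flat, about 150 x 55 x 13 mm, origin under its middle.
- cassette: Bystander: round white splice cassette lying flat, 124 mm in diameter, 15 mm high, origin under its centre.
- dispenser: Bystander: white dispenser bottle with a steel top, 60 mm in diameter, 101 mm high, origin under its centre.

How it is judged:
On the way, in this order (a step that is already met when the one before it is completed fails the run):
1. the pawl is lifted clear of the teeth (value of joint pawl above 0.15 rad), for 0.1 s.
2. the pawl is home again and holds the drum with the anchor straight up (value of joint drum between -0.12 and 0.12 rad and value of joint pawl below 0.04 rad), for 0.2 s.
3. the keeper is swung fully across the pawl (value of joint keeper below 0.2 rad), for 0.1 s.
At the end, for the whole second after the job is handed in: The drum rests on the pawl with the cable anchor straight up (within 0.12 rad), the pawl is fully home between two teeth (within 0.04 rad) and the keeper lies fully across it (within 0.2 rad of its stop) (all of step 2 and value of joint keeper below 0.2 rad); the robot touches nothing.
It fails at once if a bystander object is shoved more than 30 mm (distance of any of cleaver, stripper, cassette, dispenser from where it was at the start of the episode above 0.03 m).
It also fails if it takes over 56 s, if anything falls off the work surface, if the arm or the gripper's body presses on something with over 40 N, if the wrist force passes 120 N, or if a joint passes its speed limit or range.

## Working session

There is one attempt and no reset: what is moved stays moved. The work goes in short steps, Python scripts to look and compute and a tool call to move; the robot and the scene stay as the last step left them, time stands still between calls to the robot, and variables do not carry over. Pictures are saved under pics/ and viewed, and the job is handed in when it is done.

Besides the shell and the picture viewer there is one more tool, called after "Request:" as a command line: name --argument value ..., lists and objects as JSON in quotes. drive_tool: Moves the arm, as the interface text tells. Its arguments: {"type":"object","properties":{"increments":{"type":"array"},"claw":{"type":"number"},"force":{"type":"number"}},"required":["increments"]}

```bash
ls; mkdir -p pics; cat > h.py <<'E'
import numpy as np, cv2
from scipy.spatial.transform import Rotation as R
from workcell import sense, imaging, ctrl
def T_tool(s):
    T=np.eye(4); q=s["eef_rot"]; T[:3,:3]=R.from_quat([q[1],q[2],q[3],q[0]]).as_matrix(); T[:3,3]=s["tool_pos"]; return T
def shot(cam,fn=None):
    s=sense(); im=imaging.get_image(cam)
    c2w = T_tool(s)@np.array(im["mount"]) if cam=="wrist" else np.linalg.inv(np.array(im["world_to_cam"]))
    if fn: cv2.imwrite("pics/"+fn,im["color"])
    return im,c2w
def look(name,cam,c2w,n=2):
    return [(np.round((c2w@np.r_[d["at"],1])[:3],4),round(d["confidence"],2)) for d in imaging.look_for(name,cam)[:n]]
def proj(p,im,c2w):
    c=np.linalg.inv(c2w)@np.r_[p,1]; u=np.array(im["intrinsics"])@c[:3]; return u[:2]/u[2]
E
python3 - <<'E'
from h import *
s=sense(); print({k:np.round(v,3) for k,v in s.items()}, ctrl.tcp_to_tips)
for cam in ["scene","top"]:
    im,c=shot(cam,cam+"0.png")
    print(cam,np.round(c,3).tolist(),np.round(im["intrinsics"],1).tolist())
    for n in ["reel","drum","pawl","pawl_grip","keeper","keeper_knob","anchor","cleaver","stripper","cassette","dispenser"]:
        print(n,look(n,cam,c))
print(sense()["clock"])
E
```

```text
pics
{'clock': np.float64(0.0), 'joint_positions': array([ 1.184,  0.427,  0.074,  1.607, -0.034,  1.111, -0.067]), 'dq': array([ 0.001,  0.   , -0.001,  0.001,  0.002,  0.002, -0.001]), 'tau': array([ 0.0000e+00, -9.3578e+01,  3.6660e+00, -4.5417e+01, -4.9000e-02,
        2.0000e-02,  0.0000e+00]), 'tool_pos': array([ 0.158, -0.656,  0.213]), 'eef_rot': array([-0.   ,  0.786, -0.619, -0.001]), 'wrist_force': array([-0.195,  0.394, -0.306]), 'ft_torque': array([ 0.04 , -0.008, -0.035]), 'gripper_width': np.float64(0.094)} 0.008
scene [[0.213, 0.635, -0.742, 1.429], [0.977, -0.149, 0.154, -0.176], [-0.013, -0.758, -0.652, 0.912], [0.0, 0.0, 0.0, 1.0]] [[461.1, 0.0, 278.8], [0.0, 461.1, 206.5], [0.0, 0.0, 1.0]]
reel [(array([0.572 , 0.1423, 0.1105]), 0.8)]
drum [(array([0.5644, 0.1665, 0.1526]), 0.75)]
pawl [(array([0.5639, 0.0649, 0.1942]), 0.83)]
pawl_grip [(array([0.5608, 0.0652, 0.1929]), 0.83), (array([0.4825, 0.4101, 0.0129]), 0.62)]
keeper [(array([0.6268, 0.101 , 0.2055]), 0.67), (array([ 0.6282, -0.3467,  0.0101]), 0.33)]
keeper_knob [(array([0.6231, 0.107 , 0.2034]), 0.72), (
[... 460 characters left out ...]
390.8, 0.0, 284.4], [0.0, 390.8, 208.1], [0.0, 0.0, 1.0]]
reel [(array([0.5235, 0.1458, 0.1476]), 0.65)]
drum [(array([0.5335, 0.148 , 0.1609]), 0.97)]
pawl [(array([0.5409, 0.0596, 0.1923]), 0.76)]
pawl_grip [(array([0.5355, 0.0651, 0.1977]), 0.91)]
keeper [(array([0.6082, 0.1025, 0.2027]), 0.66)]
keeper_knob [(array([0.6132, 0.102 , 0.2031]), 0.6), (array([ 0.6201, -0.3477,  0.0171]), 0.47)]
anchor [(array([0.5325, 0.1464, 0.1581]), 0.89)]
cleaver [(array([ 0.4611, -0.407 ,  0.0235]), 0.97)]
stripper [(array([0.4707, 0.41  , 0.0148]), 0.76)]
cassette [(array([ 0.6194, -0.3486,  0.0143]), 0.96)]
dispenser [(array([0.6107, 0.3639, 0.0838]), 0.85), (array([0.5237, 0.1455, 0.1441]), 0.59)]
1.2
```

View pics/scene0.png

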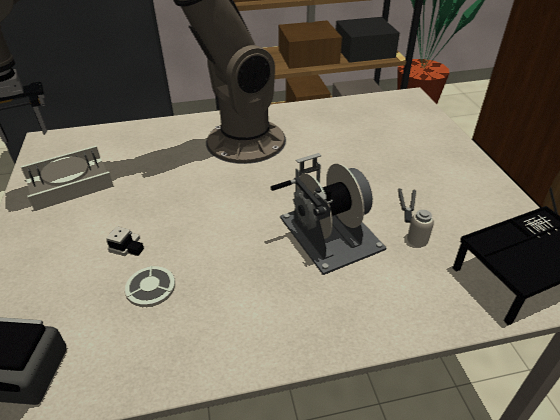

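View pics/top0.png

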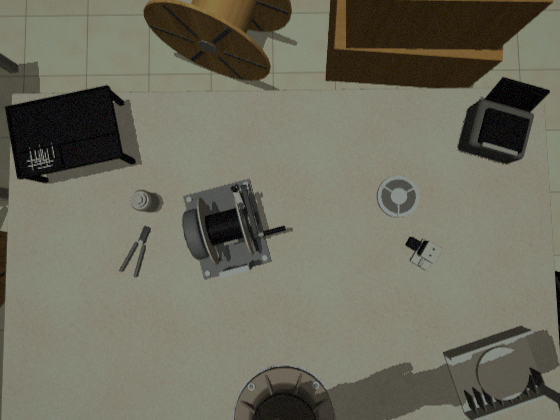

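```bash
python3 - <<'E'
import cv2
a=cv2.imread("pics/top0.png")[165:290,165:310]; cv2.imwrite("pics/topc.png",cv2.resize(a,None,fx=5,fy=4.8,interpolation=cv2.INTER_CUBIC))
a=cv2.imread("pics/scene0.png")[145:280,260:400]; cv2.imwrite("pics/scenec.png",cv2.resize(a,None,fx=4.4,fy=4.4,interpolation=cv2.INTER_CUBIC))
E
```

```text
(no output)
```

View pics/topc.png

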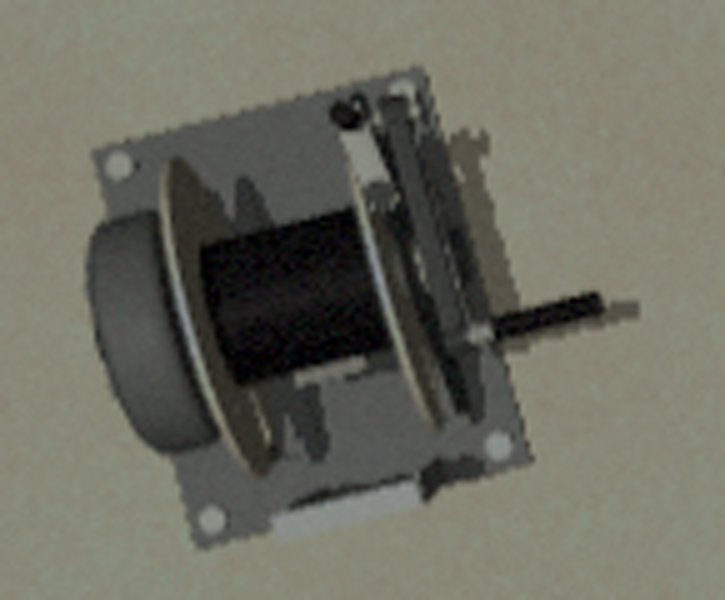

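View pics/scenec.png

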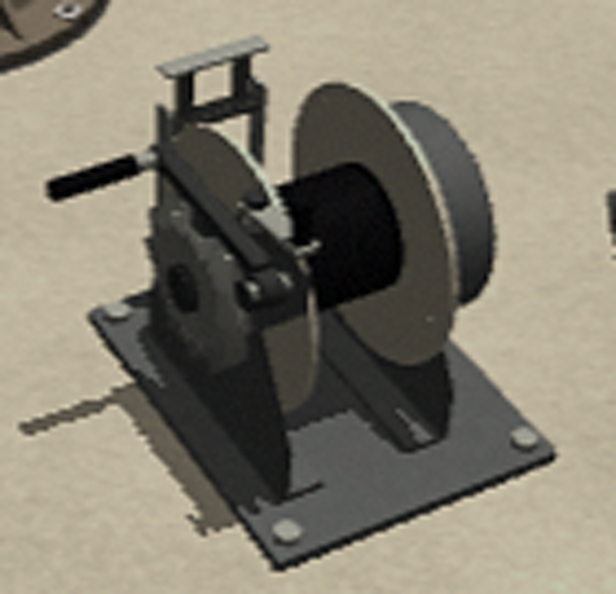

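```bash
cat > fit.py <<'E'
from h import *
from scipy.optimize import least_squares
import json
def rp(p,l):  # reel pose (x,y,yaw), local (m)
    c,s=np.cos(p[2]),np.sin(p[2]); return np.array([p[0]+c*l[0]-s*l[1],p[1]+s*l[0]+c*l[1],l[2]])
E
python3 - <<'E'
from fit import *
it,ct=shot("top"); isc,cs=shot("scene")
H=[.125,.1]
def tp(u,v): return np.array([165+(u+.5)/5-.5,165+(v+.5)/4.8-.5])
def sp(u,v): return np.array([260+(u+.5)/4.4-.5,145+(v+.5)/4.4-.5])
obs=[("t",(.125,.1,.01),tp(95,150)),("t",(.125,-.1,.01),tp(427,67)),("t",(-.125,-.1,.01),tp(532,462)),("t",(-.125,.1,.01),tp(200,550)),
("s",(-.125,-.1,.01),sp(90,313)),("s",(.125,-.1,.01),sp(280,563)),("s",(.125,.1,.01),sp(554,452)),
("t",(-.045,-.147,.1885),tp(603,302)),("s",(-.045,-.147,.1885),sp(50,188))]
def f(p): return np.concatenate([proj(rp(p,l),*((it,ct) if c=="t" else (isc,cs)))-o for c,l,o in obs])
r=least_squares(f,[.52,.145,.25]); print(r.x,np.round(r.fun,1).reshape(-1,2).tolist())
p=r.x
def kn(p,k): return rp(p,(.035-0.0+.04*np.sin(k),-.057-.04*np.cos(k),.2345))
for k in (1.2,1.35,1.5,1.65,1.75):
  print(k,proj(kn(p,k),it,ct)-tp(348,107))
for th in (0.5,1.047,1.571,2.094):
  print(th,[np.round(proj(rp(p,(-.048*np.sin(th),y,.125+.048*np.cos(th))),it,ct),1).tolist() for y in (-.02,.02)], tp(295,380),tp(370,362))
for l in [(-.045,-.119,.1885),(-.045,-.091,.1885)]: print(rp(p,l))
print(kn(p,1.5),kn(p,0)); json.dump(p.tolist(),open("reel.json","w"))
print(sense()["clock"])
E
```

```text
[0.53624438 0.15145684 0.25213872] [[0.1, -0.2], [-0.0, -1.0], [1.5, -0.4], [0.8, -0.1], [-2.8, -0.3], [-2.3, 0.5], [-0.9, -0.2], [-4.4, 0.6], [2.8, -0.1]]
1.2 [2.25680508 1.21936892]
1.35 [-0.29972181  1.1496908 ]
1.5 [-2.8414948   1.46024646]
1.65 [-5.31192528  2.1442481 ]
1.75 [-6.89195367  2.80062423]
0.5 [[229.4, 233.4], [213.9, 237.6]] [223.6        243.77083333] [238.6        240.02083333]
1.047 [[232.3, 240.5], [217.0, 244.7]] [223.6        243.77083333] [238.6        240.02083333]
1.571 [[234.0, 242.7], [219.2, 246.9]] [223.6        243.77083333] [238.6        240.02083333]
2.094 [[234.5, 240.2], [220.0, 244.3]] [223.6        243.77083333] [238.6        240.02083333]
[0.52235483 0.02499309 0.1885    ]
[0.51536951 0.05210776 0.1885    ]
[0.62370192 0.11220477 0.2345    ] [0.59433685 0.06625552 0.2345    ]
1.3
```

```bash
cat > plan.py <<'E'
from h import *
def Rdown(a): # tool x at world azimuth a, z down
    x=np.array([np.cos(a),np.sin(a),0]); z=np.array([0,0,-1.]); return np.column_stack([x,np.cross(z,x),z])
def plan(wps,T0=None,step=48,maxr=.145):
    """wps: list of (pos, R). prints rows"""
    T=T_tool(sense()) if T0 is None else T0
    rows=[]
    for pos,Rt in wps:
        pos=np.array(pos); d=pos-T[:3,3]; w=R.from_matrix(Rt@T[:3,:3].T).as_rotvec()
        n=int(np.ceil(max(np.linalg.norm(d)*1000/step,np.linalg.norm(w)/maxr,1)))
        p0=T[:3,3].copy()
        for i in range(n):
            Ro=T[:3,:3]; dw=R.from_rotvec(w/n).as_matrix()
            tgt=p0+d*(i+1)/n
            t=Ro.T@(tgt-T[:3,3])*1000; rv=R.from_matrix(Ro.T@dw@Ro).as_rotvec()
            row=np.r_[np.round(t,1),np.round(rv,3)]; rows.append(row)
            T=T.copy(); T[:3,3]=T[:3,3]+Ro@row[:3]/1000; T[:3,:3]=Ro@R.from_rotvec(row[3:]).as_matrix()
    for i in range(0,len(rows),5):
        print("CALL",[float(x) for r in rows[i:i+5] for x in r])
    print("end",np.round(T[:3,3],4)); return T
E
python3 - <<'E'
from plan import *
im=imaging.get_image("wrist"); print(np.round(im["mount"],3).tolist(),np.round(im["intrinsics"],1).tolist())
plan([((.42,-.38,.28),Rdown(-.6)),((.50,-.03,.34),Rdown(.252))])
E
```

```text
[[1.0, 0.001, 0.001, 0.0], [-0.001, 0.959, 0.282, -0.082], [-0.001, -0.282, 0.959, -0.172], [0.0, 0.0, 0.0, 1.0]] [[353.7, 0.0, 278.7], [0.0, 353.7, 211.1], [0.0, 0.0, 1.0]]
CALL [-23.0, -35.5, -7.4, -0.0, -0.0, -0.082, -20.0, -37.2, -7.4, -0.0, -0.0, -0.082, -16.9, -38.7, -7.4, -0.0, -0.0, -0.082, -13.7, -40.0, -7.4, -0.0, -0.0, -0.082, -10.4, -41.0, -7.3, -0.0, -0.0, -0.082]
CALL [-6.9, -41.7, -7.4, -0.0, -0.0, -0.082, -3.6, -42.1, -7.4, -0.0, -0.0, -0.082, -0.0, -42.3, -7.4, -0.0, -0.0, -0.082, 3.4, -42.2, -7.4, -0.0, -0.0, -0.082, -16.3, -41.8, -7.5, -0.0, -0.0, -0.106]
CALL [-11.8, -43.3, -7.5, -0.0, -0.0, -0.106, -7.1, -44.3, -7.5, -0.0, -0.0, -0.106, -2.4, -44.8, -7.5, -0.0, -0.0, -0.106, 2.4, -44.8, -7.5, 0.0, -0.0, -0.106, 7.1, -44.4, -7.5, 0.0, -0.0, -0.106]
CALL [11.7, -43.3, -7.5, 0.0, -0.0, -0.106, 16.2, -41.8, -7.5, 0.0, -0.0, -0.106]
end [ 0.5  -0.03  0.34]
```

Request:
drive_tool --increments '[-23.0, -35.5, -7.4, 0, 0, -0.082, -20.0, -37.2, -7.4, 0, 0, -0.082, -16.9, -38.7, -7.4, 0, 0, -0.082, -13.7, -40.0, -7.4, 0, 0, -0.082, -10.4, -41.0, -7.3, 0, 0, -0.082]'

```text
clock: 1.85
tool_pos: [0.3046, -0.5014, 0.2509]
eef_rot: [0.0, 0.896, -0.444, 0.0]
wrist_force: [0.4, 0.4, 0.4]
gripper_width: 0.0942
```

Request:
drive_tool --increments '[-6.9, -41.7, -7.4, 0, 0, -0.082, -3.6, -42.1, -7.4, 0, 0, -0.082, 0, -42.3, -7.4, 0, 0, -0.082, 3.4, -42.2, -7.4, 0, 0, -0.082, -16.3, -41.8, -7.5, 0, 0, -0.106]'

```text
clock: 2.35
tool_pos: [0.4322, -0.3351, 0.2876]
eef_rot: [-0.0, 0.971, -0.241, 0.0]
wrist_force: [1.2, -0.2, -0.9]
gripper_width: 0.0933
```

Request:
drive_tool --increments '[-11.8, -43.3, -7.5, 0, 0, -0.106, -7.1, -44.3, -7.5, 0, 0, -0.106, -2.4, -44.8, -7.5, 0, 0, -0.106, 2.4, -44.8, -7.5, 0, 0, -0.106, 7.1, -44.4, -7.5, 0, 0, -0.106]'

```text
clock: 2.85
tool_pos: [0.4801, -0.1157, 0.3256]
eef_rot: [0.0, 1.0, 0.022, 0.0]
wrist_force: [2.2, -0.2, 0.1]
gripper_width: 0.0941
```

Request:
drive_tool --increments '[11.7, -43.3, -7.5, 0, 0, -0.106, 16.2, -41.8, -7.5, 0, 0, -0.106, 0, 0, 0, 0, 0, 0]'

```text
clock: 3.15
tool_pos: [0.501, -0.0239, 0.3414]
eef_rot: [-0.0, 0.991, 0.131, 0.001]
wrist_force: [-0.6, -1.1, -0.5]
gripper_width: 0.0936
```

```bash
python3 - <<'E'
from fit import *
s=sense(); print(s["clock"],np.round(s["tool_pos"],4),np.round(s["eef_rot"],3),np.round(s["joint_positions"],2))
im,c=shot("wrist","w1.png")
np.savez("w1.npz",c=c,K=im["intrinsics"])
for n in ["pawl_grip","pawl","keeper_knob","keeper","anchor"]: print(n,look(n,"wrist",c))
p=json.load(open("reel.json"))
for l in [(-.045,-.119,.1885),(-.045,-.147,.1885),(.075,-.073,.1945)]: print(rp(p,l),proj(rp(p,l),im,c))
E
```

```text
3.15 [ 0.501  -0.0239  0.3414] [-0.     0.991  0.131  0.001] [ 0.47  0.08 -0.57  1.79  0.04  1.29  0.15]
pawl_grip [(array([0.5415, 0.0674, 0.1947]), 0.85)]
pawl [(array([0.526 , 0.1128, 0.1518]), 0.43)]
keeper_knob [(array([0.6179, 0.1053, 0.2042]), 0.97)]
keeper [(array([0.6165, 0.1086, 0.204 ]), 0.73)]
anchor [(array([0.5316, 0.1233, 0.1617]), 0.81)]
[0.52235483 0.02499309 0.1885    ] [314.89951579 153.36524356]
[ 0.52934014 -0.00212158  0.1885    ] [313.66950407 183.47312718]
[0.62708468 0.09947569 0.1945    ] [456.97998963 102.2255167 ]
```

View pics/w1.png

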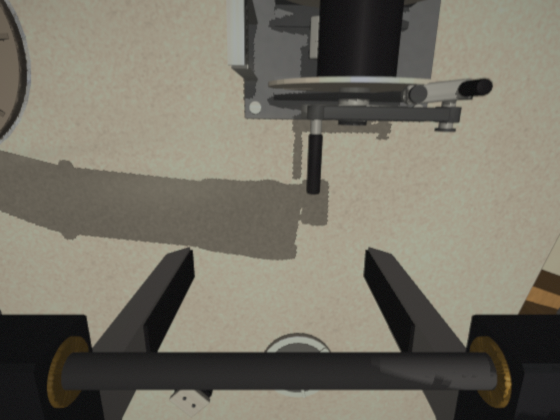

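```bash
python3 - <<'E'
import cv2
a=cv2.imread("pics/w1.png")[0:210,220:500]; cv2.imwrite("pics/w1c.png",cv2.resize(a,None,fx=2.8,fy=2.8,interpolation=cv2.INTER_CUBIC))
E
```

```text
(no output)
```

View pics/w1c.png

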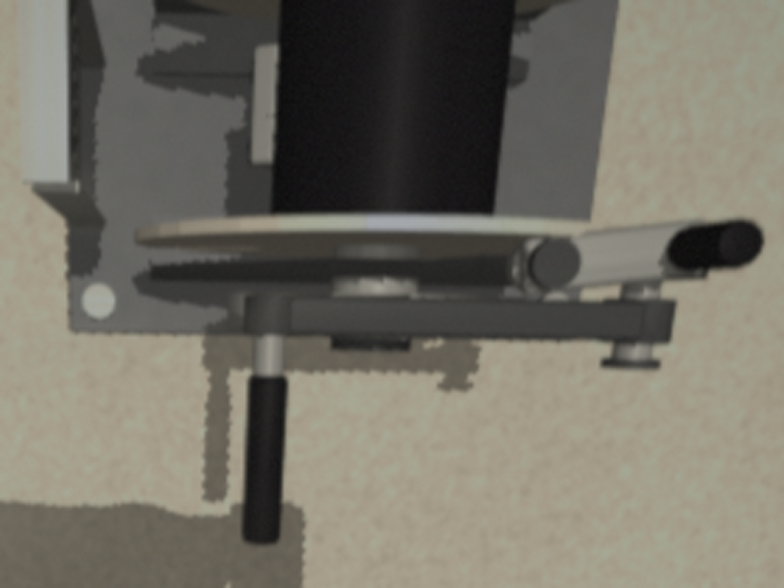

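```bash
python3 - <<'E'
from fit import *
from types import SimpleNamespace
it,ct=shot("top"); isc,cs=shot("scene"); d=np.load("w1.npz"); iw,cw={"intrinsics":d["K"]},d["c"]
V={"t":(it,ct),"s":(isc,cs),"w":(iw,cw)}
def tp(u,v): return np.array([165+(u+.5)/5-.5,165+(v+.5)/4.8-.5])
def sp(u,v): return np.array([260+(u+.5)/4.4-.5,145+(v+.5)/4.4-.5])
def wp(u,v): return np.array([220+(u+.5)/2.8-.5,(v+.5)/2.8-.5])
plate=[("t",(.125,.1,.01),tp(95,150)),("t",(.125,-.1,.01),tp(427,67)),("t",(-.125,-.1,.01),tp(532,462)),("t",(-.125,.1,.01),tp(200,550)),
("s",(-.125,-.1,.01),sp(90,313)),("s",(.125,-.1,.01),sp(280,563)),("s",(.125,.1,.01),sp(554,452)),("w",(-.125,-.1,.01),wp(72,330))]
obs=[("t",(-.045,-.147,.1885),tp(603,302)),("s",(-.045,-.147,.1885),sp(50,188)),("t",(-.045,-.091,.1885),tp(495,328)),("s",(-.045,-.091,.1885),sp(138,164)),
("w",(-.045,-.091,.1885),wp(268,377)),("w",(-.045,-.147,.1885),wp(261,543)),("w",(.035,-.057,.21),wp(553,264))]
kobs=[("w",wp(740,244)),("t",tp(348,107))]
def f(q):
    p=q[:3]; e=[]
    for c,l,o in plate: e.append(proj(rp(p,(l[0]+q[3],l[1]+q[4],l[2])),*V[c])-o)
    for c,l,o in obs: e.append(proj(rp(p,l),*V[c])-o)
    for c,o in kobs: e.append(proj(rp(p,(.035+.04*np.sin(q[5]),-.057-.04*np.cos(q[5]),.2345)),*V[c])-o)
    return np.concatenate(e)
r=least_squares(f,[.52,.145,.25,0,0,1.5],loss="soft_l1"); print(np.round(r.x,4)); print(np.round(f(r.x),1).reshape(-1,2).tolist())
p=r.x; json.dump(p.tolist(),open("reel.json","w"))
print("grip",rp(p,(-.045,-.119,.1885)))
for th in (1.047,1.571,2.094): print(th,[np.round((proj(rp(p,(-.048*np.sin(th),y,.125+.048*np.cos(th))),iw,cw)-[220,0])*2.8) for y in (-.02,.02)])
E
```

```text
[5.3860e-01 1.4140e-01 2.4870e-01 1.2000e-03 1.4900e-02 1.6903e+00]
[[-1.4, -0.3], [-1.5, -0.8], [-0.2, -0.2], [-1.0, -0.1], [-1.2, -0.7], [-0.8, 0.1], [0.6, -0.4], [-0.5, 1.3], [-0.3, -0.2], [-0.9, 0.9], [-0.8, 0.4], [-1.2, 0.1], [-0.3, -0.9], [-0.4, 0.4], [0.6, 0.2], [0.3, 0.4], [-1.6, 1.4]]
grip [0.52426645 0.01501046 0.1885    ]
1.047 [array([274., 151.]), array([280.,  19.])]
1.571 [array([249., 160.]), array([254.,  37.])]
2.094 [array([260., 169.]), array([265.,  54.])]
```

```bash
python3 - <<'E'
from plan import *
plan([((.5245,.014,.26),Rdown(.249)),((.5245,.014,.178),Rdown(.249))],step=42)
E
```

```text
CALL [11.7, -12.5, 26.6, -0.0, 0.0, 0.0, 11.7, -12.5, 26.6, -0.0, 0.0, 0.0, 11.7, -12.4, 26.7, -0.0, 0.0, 0.0, -0.0, -0.0, 41.0, -0.0, 0.0, 0.001, -0.0, -0.0, 41.0, -0.0, 0.0, 0.001]
end [0.5245 0.014  0.178 ]
```

Request:
drive_tool --increments '[11.7, -12.5, 26.6, 0, 0, 0, 11.7, -12.5, 26.6, 0, 0, 0, 11.7, -12.4, 26.7, 0, 0, 0, 0, 0, 0, 0, 0, 0]' --claw 50 --force 25

```text
clock: 3.95
tool_pos: [0.5236, 0.0161, 0.257]
eef_rot: [-0.001, 0.992, 0.126, -0.002]
wrist_force: [-0.6, -0.1, 0.9]
gripper_width: 0.0653
```

```bash
python3 - <<'E'
from fit import *
from plan import *
im,c=shot("wrist","w2.png"); p=json.load(open("reel.json"))
for n in ["pawl_grip"]: print(n,look(n,"wrist",c))
for l in [(-.045,-.091,.1885),(-.045,-.147,.1885)]: print(proj(rp(p,l),im,c))
s=sense(); print(s["clock"],np.round(s["tool_pos"],4))
plan([((.5245,.014,.178),Rdown(.249))],step=42)
E
```

```text
pawl_grip [(array([0.5474, 0.0664, 0.1965]), 0.59)]
[279.96728263 190.22505729]
[279.47077884 264.08940559]
4.05 [0.5245 0.0145 0.2601]
CALL [-0.0, 0.3, 41.1, -0.0, 0.0, 0.001, -0.0, 0.3, 41.0, -0.0, 0.0, 0.001]
end [0.5246 0.014  0.178 ]
```

View pics/w2.png

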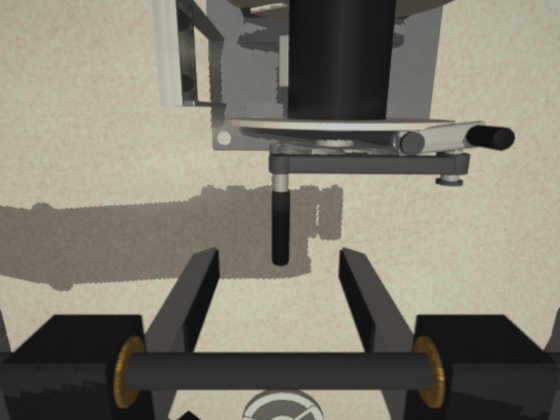

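Request:
drive_tool --increments '[0, 0, 41, 0, 0, 0, 0, 0, 41, 0, 0, 0, 0, 0, 0, 0, 0, 0]'

```text
clock: 4.35
tool_pos: [0.5226, 0.0135, 0.1755]
eef_rot: [-0.0, 0.992, 0.125, -0.003]
wrist_force: [-0.6, -0.0, 0.9]
gripper_width: 0.0506
```

Request:
drive_tool --increments '[0, 0, 0, 0, 0, 0, 0, 0, 0, 0, 0, 0, 0, 0, 0, 0, 0, 0, 0, 0, 0, 0, 0, 0, 0, 0, 0, 0, 0, 0]' --claw 0

```text
clock: 4.85
tool_pos: [0.525, 0.0149, 0.1789]
eef_rot: [0.0, 0.992, 0.126, 0.001]
wrist_force: [-0.7, 0.2, 0.4]
gripper_width: 0.0136
```

```bash
python3 - <<'E'
from h import *
im,c=shot("wrist","w3.png")
s=sense(); print(s["clock"],np.round(s["tool_pos"],4),s["gripper_width"],s["wrist_force"])
E
```

```text
4.9 [0.5248 0.0149 0.1787] 0.012322091038154993 [-2.1294491  -0.89171269  7.58333104]
```

View pics/w3.png

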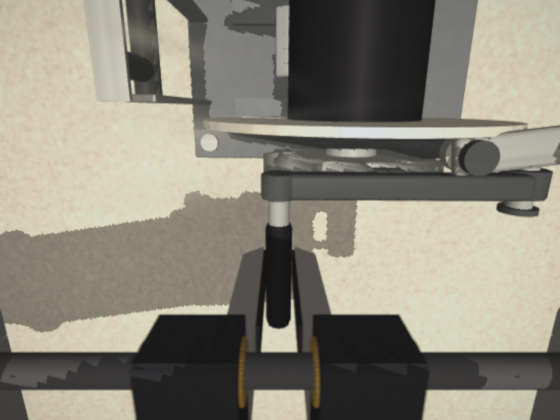

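Request:
drive_tool --increments '[1.8, 0, -13.1, 0, 0, 0, 3.2, 0, -13.1, 0, 0, 0, 0, 0, 0, 0, 0, 0, 0, 0, 0, 0, 0, 0]' --force 30

```text
clock: 5.3
tool_pos: [0.5293, 0.0161, 0.2051]
eef_rot: [0.0, 0.992, 0.126, -0.0]
wrist_force: [-4.1, -1.9, 0.4]
gripper_width: 0.012
```

```bash
cat > ang.py <<'E'
from fit import *
import sys
tag=sys.argv[1]
im,c=shot("wrist",tag+"w.png"); np.savez(tag+"w.npz",c=c,K=im["intrinsics"])
it,ct=shot("top",tag+"t.png")
s=sense(); print(s["clock"],np.round(s["tool_pos"],4),round(s["gripper_width"],4),np.round(s["wrist_force"],1))
p=json.load(open("reel.json"))
for th in map(float,sys.argv[2:]):
    f=lambda r,t,y:(r*-np.sin(th)-t*np.cos(th),y,.125+r*np.cos(th)-t*np.sin(th))
    # corners of outer face 26 (y or tang?) x 40
    print(th,[np.round(proj(rp(p,f(.048,0,y)),im,c)).tolist() for y in (-.02,.02)],[np.round(proj(rp(p,f(.048,0,y)),it,ct),1).tolist() for y in (-.02,.02)])
a=cv2.resize(im["color"][0:220,80:560],None,fx=1.6,fy=1.6); b=cv2.resize(it["color"][165:290,165:310],None,fx=3,fy=2.8)
o=np.zeros((600,800,3),np.uint8); a=a[:,:768]; o[:a.shape[0],:a.shape[1]]=a[:600]; o[:0]=0
hh=600-a.shape[0]; o[a.shape[0]:,:b.shape[1]]=b[80:80+hh]
cv2.imwrite("pics/"+tag+"c.png",o)
E
python3 ang.py a1 1.9 1.4 1.2 1.0
```

```text
5.4 [0.5292 0.016  0.2046] 0.0121 [-4.6 -2.1  1.3]
1.9 [[271.0, 82.0], [271.0, 19.0]] [[238.2, 240.8], [223.6, 244.8]]
1.4 [[268.0, 79.0], [268.0, 10.0]] [[237.4, 241.6], [222.4, 245.7]]
1.2 [[272.0, 78.0], [271.0, 6.0]] [[236.8, 240.7], [221.6, 244.8]]
1.0 [[279.0, 77.0], [279.0, 2.0]] [[235.9, 239.1], [220.7, 243.2]]
```

View pics/a1c.png

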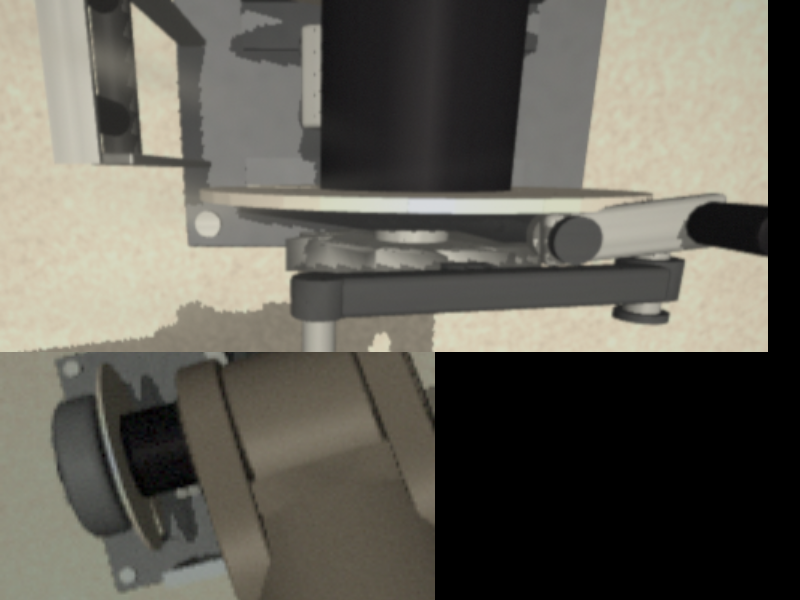

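Request:
drive_tool --increments '[0, 0, 0, 0, 0, 0, 0, 0, 0, 0, 0, 0, 0, 0, 0, 0, 0, 0, 0, 0, 0, 0, 0, 0, 0, 0, 0, 0, 0, 0]'

```text
clock: 5.9
tool_pos: [0.5291, 0.016, 0.2043]
eef_rot: [0.0, 0.992, 0.126, -0.0]
wrist_force: [-4.5, -3.0, 1.4]
gripper_width: 0.012
```

```bash
python3 ang.py a2 1.9 1.7 1.5 1.3 1.1 .9
```

```text
6.0 [0.5291 0.016  0.2043] 0.0118 [-4.8 -2.1  2. ]
1.9 [[272.0, 82.0], [272.0, 19.0]] [[238.2, 240.8], [223.6, 244.8]]
1.7 [[268.0, 81.0], [268.0, 16.0]] [[238.1, 241.6], [223.3, 245.7]]
1.5 [[268.0, 80.0], [267.0, 12.0]] [[237.7, 241.8], [222.7, 245.9]]
1.3 [[270.0, 79.0], [269.0, 8.0]] [[237.1, 241.2], [222.0, 245.3]]
1.1 [[275.0, 78.0], [275.0, 4.0]] [[236.4, 240.0], [221.2, 244.1]]
0.9 [[284.0, 77.0], [284.0, -0.0]] [[235.5, 238.0], [220.2, 242.2]]
```

View pics/a2c.png

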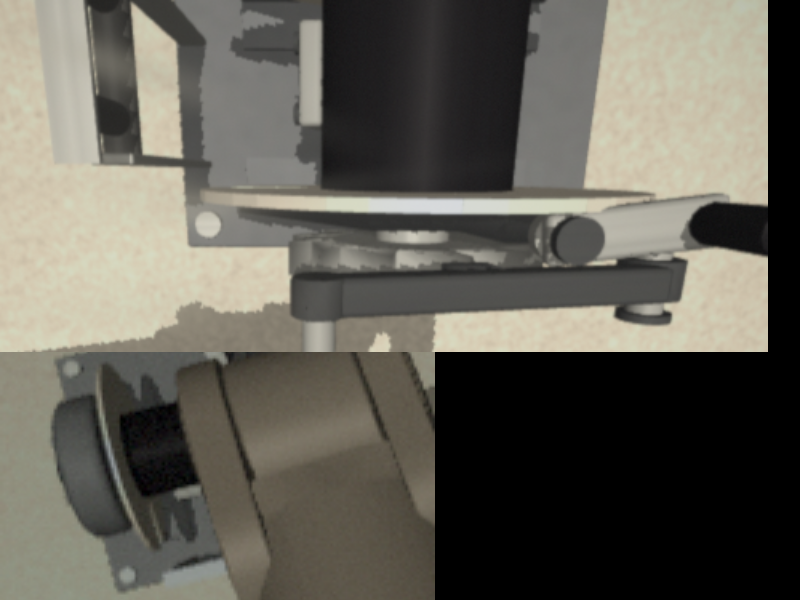

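Request:
drive_tool --increments '[0, 0, 0, 0, 0, 0, 0, 0, 0, 0, 0, 0, 0, 0, 0, 0, 0, 0, 0, 0, 0, 0, 0, 0, 0, 0, 0, 0, 0, 0]'

```text
clock: 6.5
tool_pos: [0.5291, 0.016, 0.2043]
eef_rot: [0.0, 0.992, 0.126, -0.001]
wrist_force: [-3.4, -2.8, 0.2]
gripper_width: 0.0118
```

Request:
drive_tool --increments '[0, 0, 0, 0, 0, 0, 0, 0, 0, 0, 0, 0, 0, 0, 0, 0, 0, 0, 0, 0, 0, 0, 0, 0, 0, 0, 0, 0, 0, 0]'

```text
clock: 7.0
tool_pos: [0.5291, 0.016, 0.2042]
eef_rot: [0.0, 0.992, 0.126, -0.0]
wrist_force: [-4.5, -2.8, 0.2]
gripper_width: 0.012
```

Request:
drive_tool --increments '[0, 0, 0, 0, 0, 0, 0, 0, 0, 0, 0, 0, 0, 0, 0, 0, 0, 0, 0, 0, 0, 0, 0, 0, 0, 0, 0, 0, 0, 0]'

```text
clock: 7.5
tool_pos: [0.5291, 0.016, 0.2043]
eef_rot: [0.0, 0.992, 0.126, -0.001]
wrist_force: [-4.7, -2.6, 1.7]
gripper_width: 0.0123
```

```bash
python3 ang.py a3 1.6 1.4 1.3 1.1 .9 .7 .5
```

```text
7.6 [0.5291 0.016  0.2043] 0.012 [-4.6 -1.9  1.1]
1.6 [[268.0, 80.0], [267.0, 14.0]] [[237.9, 241.8], [223.0, 245.9]]
1.4 [[268.0, 79.0], [268.0, 10.0]] [[237.4, 241.6], [222.4, 245.7]]
1.3 [[270.0, 79.0], [270.0, 8.0]] [[237.1, 241.2], [222.0, 245.3]]
1.1 [[275.0, 78.0], [275.0, 4.0]] [[236.4, 240.0], [221.2, 244.1]]
0.9 [[284.0, 77.0], [284.0, -0.0]] [[235.5, 238.0], [220.2, 242.2]]
0.7 [[296.0, 76.0], [297.0, -4.0]] [[234.5, 235.5], [219.1, 239.7]]
0.5 [[310.0, 75.0], [313.0, -7.0]] [[233.4, 232.4], [217.9, 236.6]]
```

View pics/a3c.png

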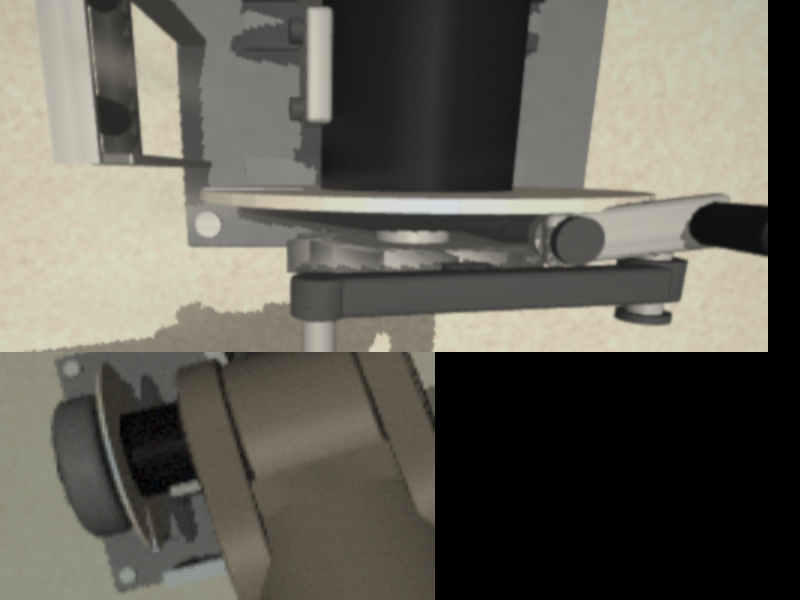

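Request:
drive_tool --increments '[0, 0, 0, 0, 0, 0, 0, 0, 0, 0, 0, 0, 0, 0, 0, 0, 0, 0, 0, 0, 0, 0, 0, 0, 0, 0, 0, 0, 0, 0]'

```text
clock: 8.1
tool_pos: [0.5291, 0.016, 0.2042]
eef_rot: [0.0, 0.992, 0.126, -0.0]
wrist_force: [-3.9, -2.2, -0.0]
gripper_width: 0.0119
```

Request:
drive_tool --increments '[0, 0, 0, 0, 0, 0, 0, 0, 0, 0, 0, 0, 0, 0, 0, 0, 0, 0, 0, 0, 0, 0, 0, 0, 0, 0, 0, 0, 0, 0]'

```text
clock: 8.6
tool_pos: [0.5291, 0.016, 0.2043]
eef_rot: [0.0, 0.992, 0.126, -0.0]
wrist_force: [-4.6, -2.0, 0.6]
gripper_width: 0.0118
```

```bash
sed -i 's/^for th in map.*/for th in map(float,sys.argv[2:]):\n    g=lambda r,t,y:(r*-np.sin(th)-t*np.cos(th),y,.125+r*np.cos(th)-t*np.sin(th))\n    print(th,"upper outer,upper inner,lower outer",[np.round(proj(rp(p,g(r,t,-.02)),im,c)).tolist() for r,t in((.048,-.013),(.038,-.013),(.048,.013))])\n    continue/' ang.py; python3 ang.py a4 1.4 1.2 1.1 1.0 .9 .7 .5
```

```text
8.7 [0.5291 0.016  0.2043] 0.0122 [-4.5 -3.8  0.2]
1.4 upper outer,upper inner,lower outer [[271.0, 78.0], [287.0, 78.0], [266.0, 81.0]]
1.2 upper outer,upper inner,lower outer [[280.0, 77.0], [295.0, 77.0], [265.0, 80.0]]
1.1 upper outer,upper inner,lower outer [[285.0, 76.0], [300.0, 77.0], [266.0, 79.0]]
1.0 upper outer,upper inner,lower outer [[291.0, 76.0], [306.0, 77.0], [268.0, 79.0]]
0.9 upper outer,upper inner,lower outer [[299.0, 75.0], [312.0, 76.0], [270.0, 78.0]]
0.7 upper outer,upper inner,lower outer [[315.0, 75.0], [325.0, 76.0], [278.0, 77.0]]
0.5 upper outer,upper inner,lower outer [[333.0, 74.0], [339.0, 75.0], [290.0, 76.0]]
```

View pics/a4c.png

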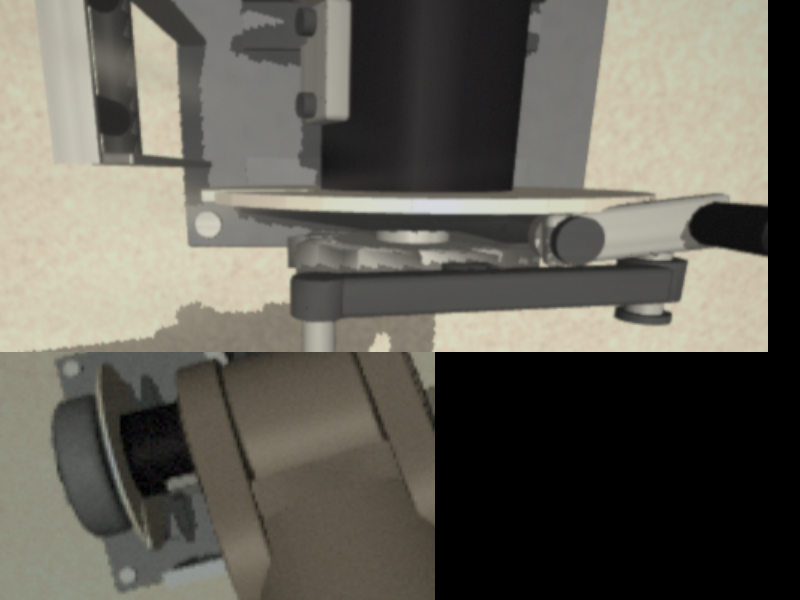

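Request:
drive_tool --increments '[0, 0, 0, 0, 0, 0, 0, 0, 0, 0, 0, 0, 0, 0, 0, 0, 0, 0, 0, 0, 0, 0, 0, 0, 0, 0, 0, 0, 0, 0]'

```text
clock: 9.2
tool_pos: [0.5291, 0.016, 0.2043]
eef_rot: [0.0, 0.992, 0.126, -0.0]
wrist_force: [-4.7, -2.3, 0.6]
gripper_width: 0.012
```

Request:
drive_tool --increments '[0, 0, 0, 0, 0, 0, 0, 0, 0, 0, 0, 0, 0, 0, 0, 0, 0, 0, 0, 0, 0, 0, 0, 0, 0, 0, 0, 0, 0, 0]'

```text
clock: 9.7
tool_pos: [0.5291, 0.016, 0.2043]
eef_rot: [0.0, 0.992, 0.126, -0.0]
wrist_force: [-4.6, -1.4, 1.0]
gripper_width: 0.0122
```

Request:
drive_tool --increments '[0, 0, 0, 0, 0, 0, 0, 0, 0, 0, 0, 0, 0, 0, 0, 0, 0, 0, 0, 0, 0, 0, 0, 0, 0, 0, 0, 0, 0, 0]'

```text
clock: 10.2
tool_pos: [0.5291, 0.016, 0.2043]
eef_rot: [0.0, 0.992, 0.126, -0.0]
wrist_force: [-4.6, -1.9, 1.5]
gripper_width: 0.0122
```

```bash
python3 ang.py a5 1.0 .9 .8 .7 .6 .5 .4 .3
```

```text
10.3 [0.5291 0.016  0.2043] 0.012 [-4.3 -2.2  1.1]
1.0 upper outer,upper inner,lower outer [[291.0, 76.0], [306.0, 77.0], [268.0, 79.0]]
0.9 upper outer,upper inner,lower outer [[298.0, 75.0], [312.0, 76.0], [270.0, 78.0]]
0.8 upper outer,upper inner,lower outer [[306.0, 75.0], [318.0, 76.0], [274.0, 77.0]]
0.7 upper outer,upper inner,lower outer [[315.0, 75.0], [325.0, 76.0], [278.0, 77.0]]
0.6 upper outer,upper inner,lower outer [[324.0, 74.0], [332.0, 76.0], [283.0, 76.0]]
0.5 upper outer,upper inner,lower outer [[333.0, 74.0], [339.0, 76.0], [289.0, 76.0]]
0.4 upper outer,upper inner,lower outer [[342.0, 74.0], [346.0, 76.0], [296.0, 75.0]]
0.3 upper outer,upper inner,lower outer [[352.0, 74.0], [354.0, 76.0], [304.0, 75.0]]
```

View pics/a5c.png

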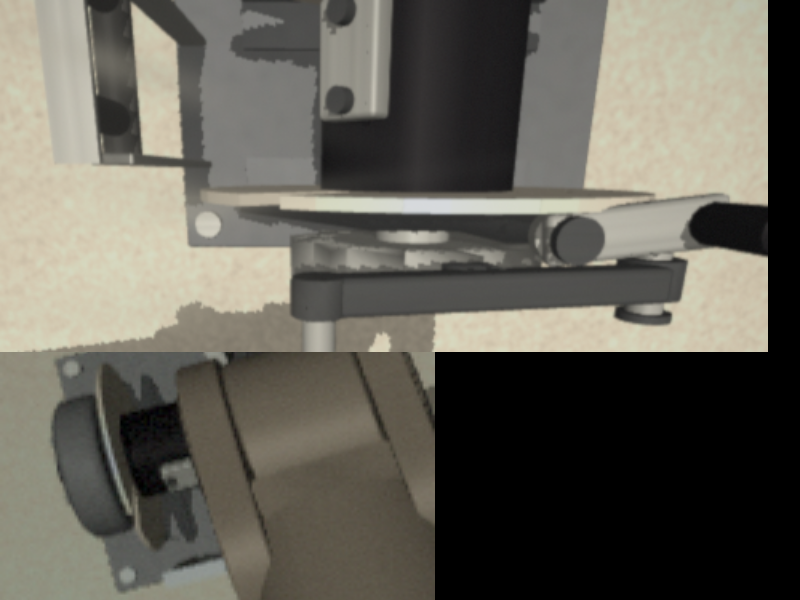

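Request:
drive_tool --increments '[0, 0, 0, 0, 0, 0, 0, 0, 0, 0, 0, 0, 0, 0, 0, 0, 0, 0, 0, 0, 0, 0, 0, 0, 0, 0, 0, 0, 0, 0]'

```text
clock: 10.8
tool_pos: [0.5291, 0.016, 0.2043]
eef_rot: [0.0, 0.992, 0.126, -0.0]
wrist_force: [-4.9, -2.0, 1.5]
gripper_width: 0.0118
```

Request:
drive_tool --increments '[0, 0, 0, 0, 0, 0, 0, 0, 0, 0, 0, 0, 0, 0, 0, 0, 0, 0, 0, 0, 0, 0, 0, 0, 0, 0, 0, 0, 0, 0]'

```text
clock: 11.3
tool_pos: [0.5291, 0.016, 0.2042]
eef_rot: [0.0, 0.992, 0.126, -0.0]
wrist_force: [-4.5, -2.4, 0.5]
gripper_width: 0.0119
```

```bash
python3 ang.py a6 .6 .5 .4 .3 .2 .1
```

```text
11.4 [0.5291 0.016  0.2043] 0.012 [-5.4 -2.6  0.9]
0.6 upper outer,upper inner,lower outer [[324.0, 74.0], [332.0, 76.0], [283.0, 76.0]]
0.5 upper outer,upper inner,lower outer [[333.0, 74.0], [339.0, 76.0], [290.0, 76.0]]
0.4 upper outer,upper inner,lower outer [[342.0, 74.0], [346.0, 76.0], [296.0, 75.0]]
0.3 upper outer,upper inner,lower outer [[352.0, 74.0], [354.0, 76.0], [304.0, 75.0]]
0.2 upper outer,upper inner,lower outer [[361.0, 74.0], [361.0, 76.0], [312.0, 75.0]]
0.1 upper outer,upper inner,lower outer [[370.0, 74.0], [367.0, 76.0], [321.0, 74.0]]
```

View pics/a6c.png

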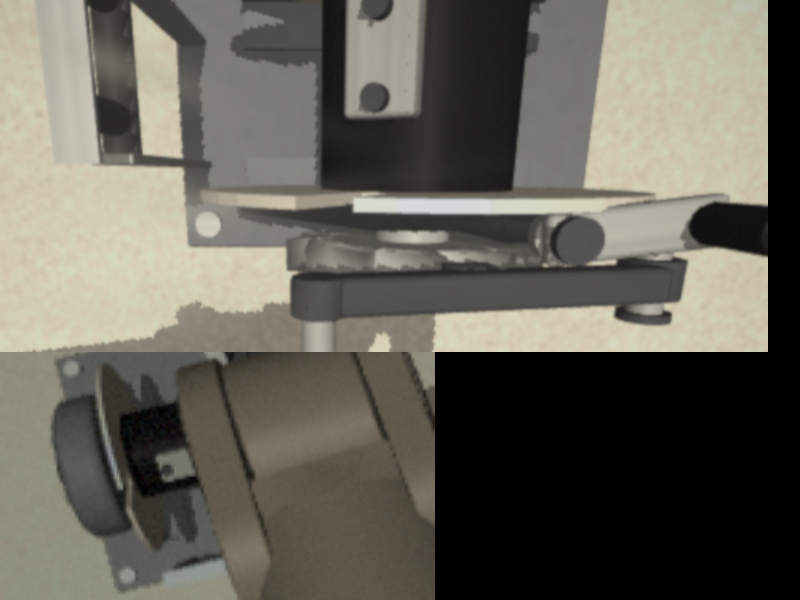

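Request:
drive_tool --increments '[0, 0, 0, 0, 0, 0, -3, 0, 11, 0, 0, 0, -1.5, 0, 10.5, 0, 0, 0]'

```text
clock: 11.7
tool_pos: [0.5261, 0.0151, 0.1843]
eef_rot: [0.0, 0.992, 0.125, 0.001]
wrist_force: [-8.2, -2.4, 41.9]
gripper_width: 0.0123
```

Request:
drive_tool --increments '[0, 0, 0, 0, 0, 0, 0, 0, 0, 0, 0, 0, 0, 0, 0, 0, 0, 0, 0, 0, 0, 0, 0, 0]' --claw 44

```text
clock: 12.1
tool_pos: [0.5253, 0.0152, 0.1829]
eef_rot: [-0.0, 0.992, 0.126, 0.0]
wrist_force: [-0.2, -0.6, -0.1]
gripper_width: 0.0403
```

```bash
python3 ang.py a7 .4 .3 .2 .1 0 -.1
```

```text
12.2 [0.5252 0.0152 0.1828] 0.0434 [-0.1  0.6 -0.6]
0.4 upper outer,upper inner,lower outer [[358.0, 71.0], [362.0, 72.0], [306.0, 72.0]]
0.3 upper outer,upper inner,lower outer [[369.0, 70.0], [370.0, 72.0], [315.0, 72.0]]
0.2 upper outer,upper inner,lower outer [[379.0, 71.0], [378.0, 72.0], [324.0, 71.0]]
0.1 upper outer,upper inner,lower outer [[389.0, 71.0], [385.0, 73.0], [334.0, 71.0]]
0.0 upper outer,upper inner,lower outer [[399.0, 71.0], [392.0, 73.0], [344.0, 71.0]]
-0.1 upper outer,upper inner,lower outer [[407.0, 71.0], [399.0, 73.0], [355.0, 71.0]]
```

View pics/a7c.png

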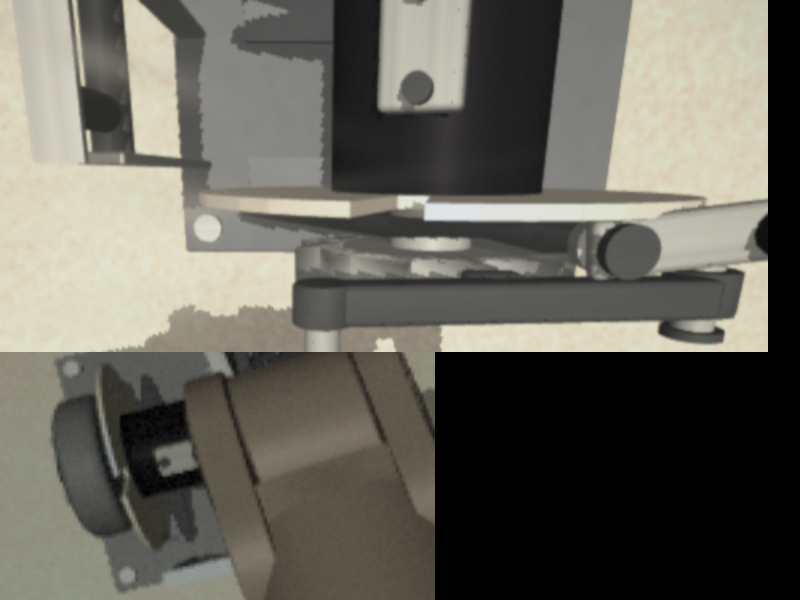

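Request:
drive_tool --increments '[0, 0, -20, 0, 0, 0, 0, 0, -40, 0, 0, 0, 0, 0, -40, 0, 0, 0, 0, 0, 0, 0, 0, 0, 0, 0, 0, 0, 0, 0]'

```text
clock: 12.7
tool_pos: [0.5254, 0.0151, 0.2834]
eef_rot: [0.0, 0.992, 0.126, 0.001]
wrist_force: [0.3, -0.1, 0.6]
gripper_width: 0.0435
```

Request:
drive_tool --increments '[0, 0, 0, 0, 0, 0, 0, 0, 0, 0, 0, 0, 0, 0, 0, 0, 0, 0, 0, 0, 0, 0, 0, 0, 0, 0, 0, 0, 0, 0]'

```text
clock: 13.2
tool_pos: [0.5251, 0.0151, 0.2825]
eef_rot: [-0.0, 0.992, 0.126, -0.0]
wrist_force: [-0.4, -0.2, 0.3]
gripper_width: 0.0441
```

```bash
python3 ang.py a8 .4 .3 .2 .1 0 -.1
```

```text
13.3 [0.5251 0.0151 0.2827] 0.0442 [ 0.2 -0.1 -0.7]
0.4 upper outer,upper inner,lower outer [[330.0, 84.0], [333.0, 84.0], [297.0, 84.0]]
0.3 upper outer,upper inner,lower outer [[336.0, 84.0], [338.0, 84.0], [302.0, 84.0]]
0.2 upper outer,upper inner,lower outer [[343.0, 84.0], [343.0, 84.0], [308.0, 84.0]]
0.1 upper outer,upper inner,lower outer [[350.0, 84.0], [348.0, 85.0], [315.0, 84.0]]
0.0 upper outer,upper inner,lower outer [[356.0, 84.0], [353.0, 85.0], [321.0, 84.0]]
-0.1 upper outer,upper inner,lower outer [[362.0, 84.0], [357.0, 85.0], [328.0, 84.0]]
```

View pics/a8c.png

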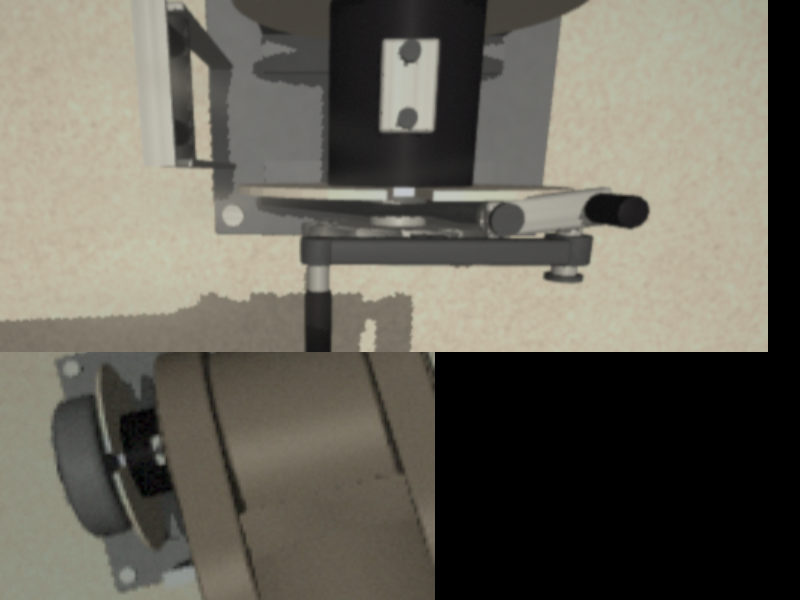

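```bash
python3 - <<'E'
import cv2
a=cv2.imread("pics/a8w.png")[100:180,340:500]; cv2.imwrite("pics/a8k.png",cv2.resize(a,None,fx=5,fy=5,interpolation=cv2.INTER_CUBIC))
E
```

```text
(no output)
```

View pics/a8k.png

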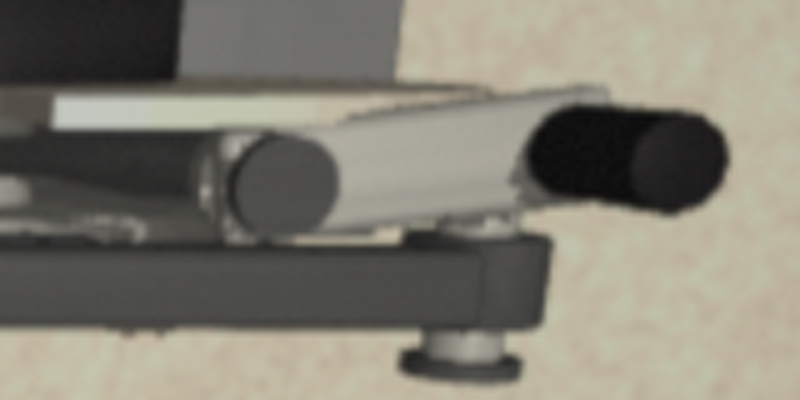

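```bash
python3 - <<'E'
from fit import *
A=np.load("w1.npz"); B=np.load("a8w.npz"); p=json.load(open("reel.json"))
def tri(pa,pb):
    P=[d["K"]@np.linalg.inv(d["c"])[:3] for d in (A,B)]
    X=cv2.triangulatePoints(P[0],P[1],np.array(pa,float).reshape(2,1),np.array(pb,float).reshape(2,1)); return (X[:3]/X[3]).ravel()
def ray(d,px,z):
    v=d["c"][:3,:3]@np.linalg.inv(d["K"])@np.r_[px,1]; o=d["c"][:3,3]; return o+v*(z-o[2])/v[2]
def loc(w): c,s=np.cos(p[2]),np.sin(p[2]); dx,dy=w[0]-p[0],w[1]-p[1]; return np.round([c*dx+s*dy,-s*dx+c*dy,w[2]],4)
for n,a,b,z in (("knob",(484.3,87.1),(476,132),.2345),("pivot",(417.5,94.3),(397.4,137.4),.21)):
    t=tri(a,b); print(n,"tri",t,loc(t)," rays",loc(ray(A,a,z)),loc(ray(B,b,z)),ray(B,b,z))
print("grip tip A/B", loc(tri((313.2,193.9),(279.4,264.1))))
E
```

```text
knob tri [0.62971507 0.1113758  0.22362056] [ 0.0809 -0.0516  0.2236]  rays [ 0.0747 -0.0522  0.2345] [ 0.0752 -0.0509  0.2345] [0.62398944 0.11060815 0.2345    ]
pivot tri [0.59002718 0.09580263 0.20062834] [ 0.0386 -0.0569  0.2006]  rays [ 0.0348 -0.0571  0.21  ] [ 0.0359 -0.0563  0.21  ] [0.5872163 0.0957085 0.21     ]
grip tip A/B [-0.0465 -0.137   0.2353]
```

```bash
python3 - <<'E'
from plan import *
plan([((.6239,.1105,.285),Rdown(.249))])
E
```

```text
CALL [39.8, -22.6, -0.8, -0.0, 0.0, 0.001, 39.8, -22.6, -0.8, -0.0, 0.0, 0.001, 39.8, -22.6, -0.7, -0.0, 0.0, 0.001]
end [0.6239 0.1105 0.285 ]
```

Request:
drive_tool --increments '[39.8, -22.6, -0.8, 0, 0, 0, 39.8, -22.6, -0.8, 0, 0, 0, 39.8, -22.6, -0.8, 0, 0, 0, 0, 0, 0, 0, 0, 0, 0, 0, 0, 0, 0, 0]' --claw 30 --force 12

```text
clock: 13.8
tool_pos: [0.6238, 0.1114, 0.2844]
eef_rot: [-0.0, 0.992, 0.126, -0.001]
wrist_force: [0.2, -1.1, -1.0]
gripper_width: 0.0299
```

```bash
python3 - <<'E'
from plan import *
from fit import *
im,c=shot("wrist","k1.png"); shot("scene","k1s.png"); p=json.load(open("reel.json"))
s=sense(); print(s["clock"],np.round(s["tool_pos"],4))
print(proj(np.array([.6239,.1105,.2345]),im,c),proj(np.array([.6239,.1105,.2045]),im,c))
a=cv2.imread("pics/k1s.png")[145:230,260:400]; cv2.imwrite("pics/k1sc.png",cv2.resize(a,None,fx=5,fy=5,interpolation=cv2.INTER_CUBIC))
E
```

```text
13.9 [0.6235 0.1097 0.2851]
[278.60804897 236.99479207] [278.66752925 222.8636017 ]
```

View pics/k1.png

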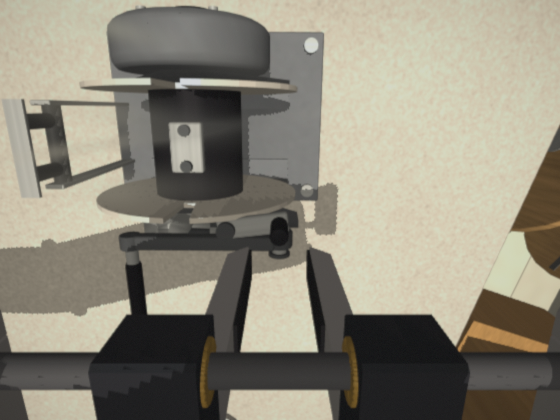

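View pics/k1sc.png

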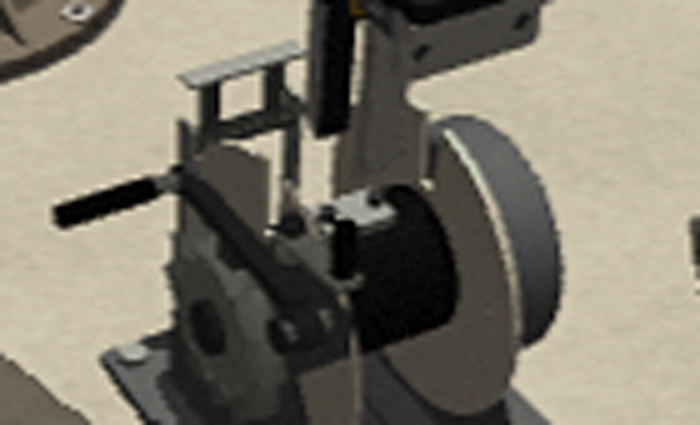

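```bash
python3 - <<'E'
from plan import *
from fit import *
im,c=shot("wrist","k2.png"); p=json.load(open("reel.json"))
for th in (.3,.1,0,-.1,-.2):
    g=lambda r,t,y:(r*-np.sin(th)-t*np.cos(th),y,.125+r*np.cos(th)-t*np.sin(th))
    print(th,[np.round(proj(rp(p,g(.048,t,y)),im,c),1).tolist() for t in (-.013,.013) for y in (-.02,.02)])
a=im["color"][60:280,80:320]; cv2.imwrite("pics/k2c.png",cv2.resize(a,None,fx=2.7,fy=2.7,interpolation=cv2.INTER_CUBIC))
print(sense()["clock"],sense()["tool_pos"])
E
```

```text
0.3 [[184.3, 172.1], [180.5, 120.8], [156.6, 170.3], [151.8, 120.3]]
0.1 [[196.8, 172.0], [193.5, 120.8], [165.7, 171.3], [161.2, 120.6]]
0 [[203.0, 171.8], [200.1, 120.8], [170.9, 171.7], [166.7, 120.7]]
-0.1 [[209.2, 171.5], [206.6, 120.8], [176.6, 171.9], [172.5, 120.8]]
-0.2 [[215.3, 171.0], [212.9, 120.7], [182.5, 172.1], [178.7, 120.8]]
13.95 [0.62343417 0.1094228  0.28535349]
```

View pics/k2c.png

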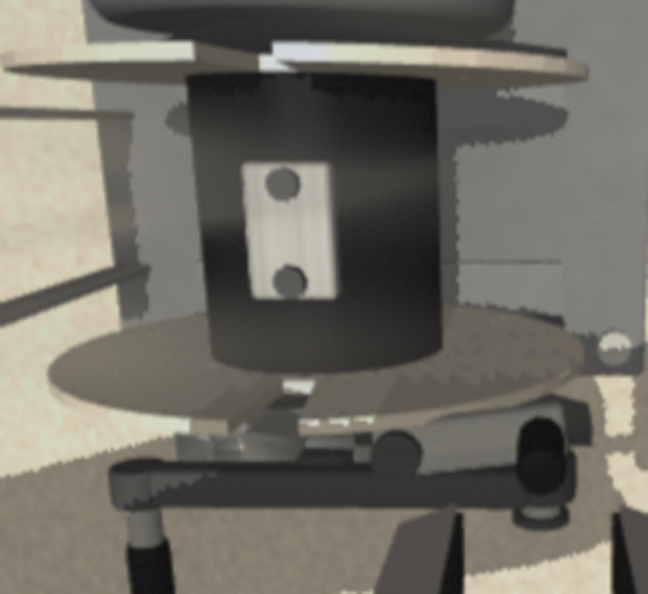

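Request:
drive_tool --increments '[1, 0, 34, 0, 0, 0, 0, 0, 33, 0, 0, 0, 0, 0, 0, 0, 0, 0, 0, 0, 0, 0, 0, 0]'

```text
clock: 14.35
tool_pos: [0.6247, 0.1101, 0.2193]
eef_rot: [0.0, 0.992, 0.125, 0.0]
wrist_force: [-0.4, 0.2, 0.5]
gripper_width: 0.0299
```

```bash
python3 - <<'E'
from plan import *
from fit import *
im,c=shot("wrist","k3.png"); p=json.load(open("reel.json"))
for th in (.1,0,-.1,-.2):
    g=lambda r,t,y:(r*-np.sin(th)-t*np.cos(th),y,.125+r*np.cos(th)-t*np.sin(th))
    print(th,[np.round(proj(rp(p,g(.048,t,y)),im,c),1).tolist() for t in (-.013,.013) for y in (-.02,.02)])
a=im["color"][20:300,60:360]; cv2.imwrite("pics/k3c.png",cv2.resize(a,None,fx=2.1,fy=2.1,interpolation=cv2.INTER_CUBIC))
s=sense(); print(s["clock"],s["tool_pos"],s["wrist_force"])
E
```

```text
0.1 [[171.3, 190.6], [165.7, 125.2], [131.7, 189.6], [124.1, 124.8]]
0 [[179.5, 190.3], [174.4, 125.1], [138.2, 190.2], [130.9, 125.0]]
-0.1 [[187.6, 189.8], [182.9, 125.0], [145.3, 190.6], [138.4, 125.1]]
-0.2 [[195.4, 189.1], [191.3, 124.9], [152.9, 190.8], [146.3, 125.2]]
14.4 [0.62525418 0.11045421 0.22007281] [0.60906155 0.16328136 0.1324477 ]
```

View pics/k3c.png

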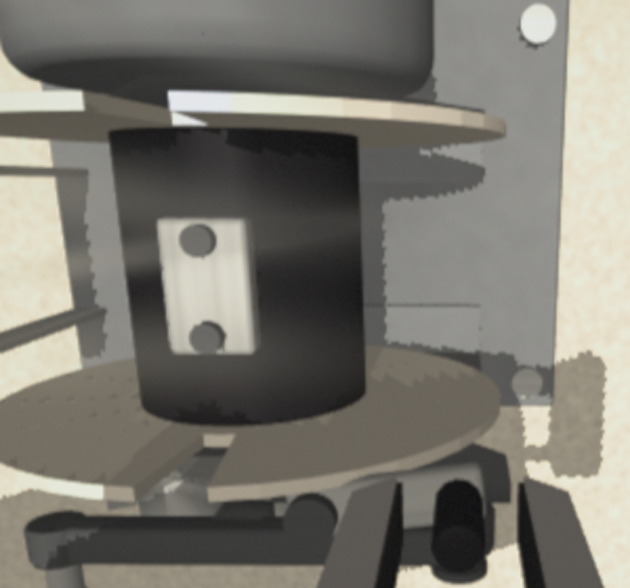

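Request:
drive_tool --increments '[0, 0, 2, 0, 0, 0, 0, 0, 0, 0, 0, 0, 0, 0, 0, 0, 0, 0]' --claw 0 --force 12

```text
clock: 14.7
tool_pos: [0.6244, 0.1105, 0.2169]
eef_rot: [0.0, 0.992, 0.126, -0.0]
wrist_force: [-5.4, -1.9, 8.4]
gripper_width: 0.0127
```

```bash
python3 - <<'E'
from plan import *
from fit import *
p=json.load(open("reel.json")); s=sense(); print(s["clock"],s["tool_pos"],s["wrist_force"],s["gripper_width"])
T=T_tool(s)
c,sn=np.cos(p[2]),np.sin(p[2]); d=T[:3,3]-np.r_[p[:2],0]; l=np.array([c*d[0]+sn*d[1],-sn*d[0]+c*d[1]]); o=l-[.035,-.057]
print("local",l,np.hypot(*o),np.arctan2(o[0],-o[1]))
k0=np.arctan2(o[0],-o[1]); z=T[2,3]
plan([(rp(p,(.035+.04*np.sin(k),-.057-.04*np.cos(k),z)),T[:3,:3]) for k in np.linspace(k0,-0.02,14)[1:]],T0=T)
E
```

```text
14.7 [0.6244361  0.11053155 0.21690682] [-5.42487259 -1.8940054   8.37056669] 0.012687313854875846
local [ 0.07560179 -0.05107765] 0.04103144373574909 1.7156391157546131
CALL [-0.6, 5.5, 0.0, 0.0, 0.0, 0.0, -0.3, 5.3, 0.0, 0.0, 0.0, 0.0, -1.1, 5.2, 0.0, 0.0, 0.0, 0.0, -1.7, 5.1, 0.0, 0.0, 0.0, 0.0, -2.3, 4.8, 0.0, 0.0, 0.0, 0.0]
CALL [-3.0, 4.4, 0.0, 0.0, 0.0, 0.0, -3.5, 4.0, 0.0, 0.0, 0.0, 0.0, -4.1, 3.5, 0.0, 0.0, 0.0, 0.0, -4.5, 2.9, 0.0, 0.0, 0.0, 0.0, -4.8, 2.3, 0.0, 0.0, 0.0, 0.0]
CALL [-5.1, 1.6, 0.0, 0.0, 0.0, 0.0, -5.2, 1.0, 0.0, 0.0, 0.0, 0.0, -5.3, 0.2, 0.0, 0.0, 0.0, 0.0]
end [0.5957 0.0558 0.217 ]
```

Request:
drive_tool --increments '[-0.6, 5.5, 0, 0, 0, 0, -0.3, 5.3, 0, 0, 0, 0, -1.1, 5.2, 0, 0, 0, 0, -1.7, 5.1, 0, 0, 0, 0, -2.3, 4.8, 0, 0, 0, 0]'

```text
clock: 15.2
tool_pos: [0.6268, 0.0841, 0.2172]
eef_rot: [-0.0, 0.992, 0.126, 0.002]
wrist_force: [5.4, 2.3, 3.2]
gripper_width: 0.0128
```

Request:
drive_tool --increments '[-3.0, 4.4, 0, 0, 0, 0, -3.5, 4.0, 0, 0, 0, 0, -4.1, 3.5, 0, 0, 0, 0, -4.5, 2.9, 0, 0, 0, 0, -4.8, 2.3, 0, 0, 0, 0]'

```text
clock: 15.7
tool_pos: [0.6128, 0.0603, 0.2173]
eef_rot: [0.001, 0.992, 0.124, 0.002]
wrist_force: [10.4, -5.5, 3.3]
gripper_width: 0.0125
```

```bash
python3 - <<'E'
from plan import *
from fit import *
im,c=shot("wrist","k4.png")
p=json.load(open("reel.json")); s=sense(); print(s["clock"],s["tool_pos"],s["wrist_force"],s["gripper_width"])
T=T_tool(s)
cc,sn=np.cos(p[2]),np.sin(p[2]); d=T[:3,3]-np.r_[p[:2],0]; l=np.array([cc*d[0]+sn*d[1],-sn*d[0]+cc*d[1]]); o=l-[.035,-.057]
print("local",l,np.hypot(*o),np.arctan2(o[0],-o[1]))
E
```

```text
15.75 [0.61204152 0.05989204 0.21723666] [ 5.2482582  -5.47347746  5.79349439] 0.012679870713888604
local [ 0.05112253 -0.09710755] 0.043226740026696166 0.3822141267018118
```

View pics/k4.png

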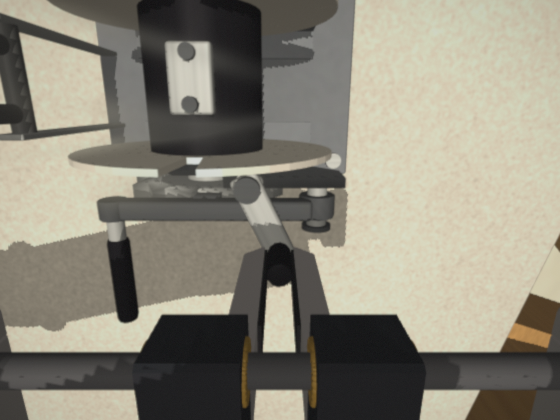

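Request:
drive_tool --increments '[-5.5, 0.5, 0, 0, 0, 0, -5.5, 0, 0, 0, 0, 0, -5.5, -0.3, 0, 0, 0, 0, -2, 0, 0, 0, 0, 0, 0, 0, 0, 0, 0, 0]'

```text
clock: 16.25
tool_pos: [0.5964, 0.0558, 0.2176]
eef_rot: [0.001, 0.992, 0.124, 0.004]
wrist_force: [22.1, -4.0, -3.5]
gripper_width: 0.0126
```

```bash
python3 - <<'E'
from plan import *
from fit import *
im,c=shot("wrist","k5.png")
p=json.load(open("reel.json")); s=sense(); print(s["clock"],s["tool_pos"],s["wrist_force"],s["gripper_width"])
T=T_tool(s)
cc,sn=np.cos(p[2]),np.sin(p[2]); d=T[:3,3]-np.r_[p[:2],0]; l=np.array([cc*d[0]+sn*d[1],-sn*d[0]+cc*d[1]]); o=l-[.035,-.057]
print("local",l,np.hypot(*o),np.arctan2(o[0],-o[1]))
E
```

```text
16.3 [0.59645572 0.05581291 0.21756457] [20.43905447 -4.50742112 -3.56599583] 0.012471974049172743
local [ 0.03501219 -0.09722433] 0.04022432873852774 0.00030293224541009617
```

View pics/k5.png

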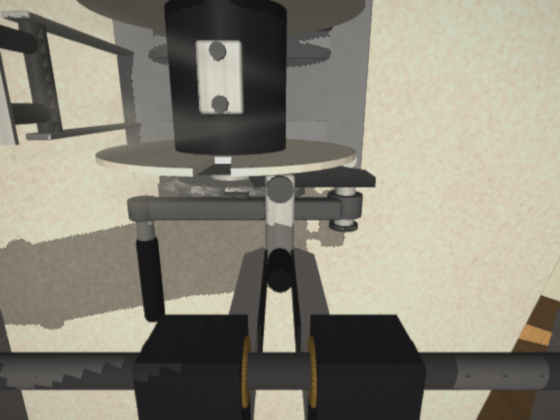

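Request:
drive_tool --increments '[1.5, 0, 0, 0, 0, 0, 0, 0, 0, 0, 0, 0]'

```text
clock: 16.5
tool_pos: [0.5968, 0.0558, 0.2173]
eef_rot: [0.001, 0.992, 0.124, 0.002]
wrist_force: [11.5, -7.8, 3.6]
gripper_width: 0.0126
```

Request:
drive_tool --increments '[0, 0, 0, 0, 0, 0, 0, 0, 0, 0, 0, 0, 0, 0, 0, 0, 0, 0]' --claw 34

```text
clock: 16.8
tool_pos: [0.5938, 0.0581, 0.2161]
eef_rot: [-0.0, 0.992, 0.126, -0.0]
wrist_force: [1.1, -1.2, -0.4]
gripper_width: 0.0322
```

Request:
drive_tool --increments '[0, 0, -10, 0, 0, 0, 0, 0, -30, 0, 0, 0, 0, 0, -40, 0, 0, 0, 0, 0, 0, 0, 0, 0]'

```text
clock: 17.2
tool_pos: [0.5959, 0.0592, 0.3019]
eef_rot: [0.0, 0.992, 0.126, 0.004]
wrist_force: [1.0, -0.4, -0.3]
gripper_width: 0.0341
```

```bash
python3 - <<'E'
from plan import *
from fit import *
im,c=shot("wrist","k6.png"); p=json.load(open("reel.json")); shot("scene","k6s.png")
for th in (.1,0,-.1):
    g=lambda r,t,y:(r*-np.sin(th)-t*np.cos(th),y,.125+r*np.cos(th)-t*np.sin(th))
    print(th,[np.round(proj(rp(p,g(.048,t,y)),im,c),1).tolist() for t in (-.013,.013) for y in (-.02,.02)])
for k in (.2,.1,0,-.1): print(k,proj(rp(p,(.035+.04*np.sin(k),-.057-.04*np.cos(k),.2345)),im,c))
for a in (0,.04,.08,.15):
    print("pawl",a,np.round(proj(rp(p,(.075-.12*np.cos(a)+.0095*np.sin(a),-.147,.179+.0095*np.cos(a)+.12*np.sin(a))),im,c),1))
o=np.zeros((600,800,3),np.uint8)
o[:420,:560]=im["color"]; b=cv2.imread("pics/k6s.png")[150:230,260:380]; o[420:,:]=0
o[360:600,440:800]=cv2.resize(b,(360,240)); cv2.imwrite("pics/k6c.png",o)
s=sense(); print(s["clock"],s["tool_pos"],s["wrist_force"],s["gripper_width"])
E
```

```text
0.1 [[244.9, 117.4], [243.7, 64.7], [213.7, 117.1], [211.3, 64.9]]
0 [[250.9, 117.3], [250.0, 64.9], [219.2, 117.2], [217.0, 64.7]]
-0.1 [[256.7, 117.3], [256.1, 65.1], [224.9, 117.3], [222.9, 64.6]]
0.2 [288.76286281 230.1997951 ]
0.1 [283.23337311 230.97629691]
0 [277.6562765  231.22869944]
-0.1 [272.07983744 230.9549739 ]
pawl 0 [186.2 266.9]
pawl 0.04 [185.4 269.4]
pawl 0.08 [184.9 271.8]
pawl 0.15 [184.4 276.3]
17.3 [0.59436838 0.05846717 0.29751977] [ 0.69388119  0.20207524 -0.75605824] 0.03381981966306328
```

View pics/k6c.png

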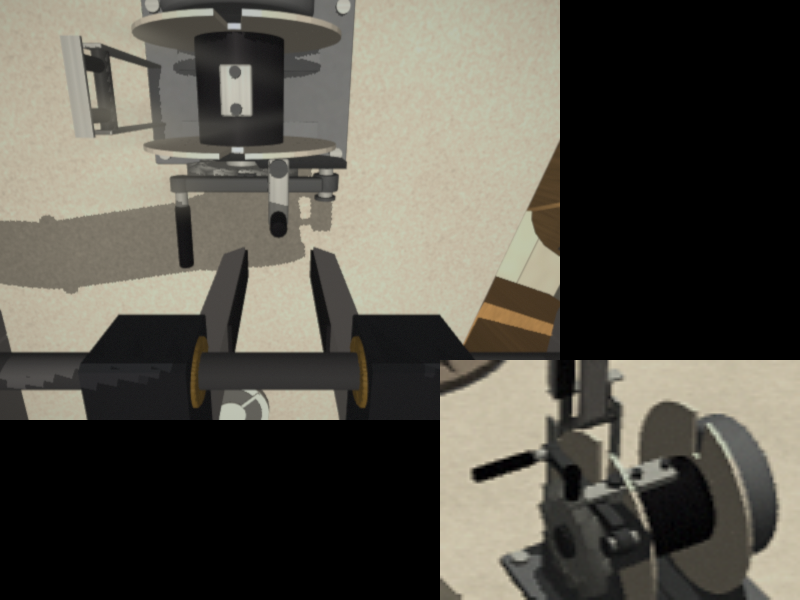

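```bash
python3 -c "
from h import *
print(ctrl.sign_off()); print(sense()['clock'])"
```

```text
the job is handed in; nothing more can be done
None
the job is handed in; nothing more can be done
```

I caught the drum on the pawl with the cable anchor straight up, closed the keeper across it, and handed the job in at about 17.3 s of the 56 s allowed. No verdict was reported.

**Lift and creep:** I gripped the pawl handle and lifted it about 0.22 rad. The drum started four teeth over, at about 2.09 rad, and crept back at about 0.25 to 0.28 rad/s by the wrist pictures.

**Catch:** I lowered the pawl at about 0.3 rad and let go, and the drum settled onto the last tooth. The wrist force read 42 N while I lowered the pawl, probably from it meeting a tooth flank. It dropped to zero once I released, and I don't know whether the 40 N body-pressing limit counts such a grip load.

**Keeper:** I held the knob and swung it along its arc until it met its stop at about 20 N. I then backed off, opened the fingers and rose clear.

**Last checks, by overlaying the predicted positions on the wrist picture:**

| Item | Reading | Limit |
|---|---|---|
| Drum | about −0.03 rad, unchanged since about 13.9 s | ±0.12 |
| Pawl handle | at its home position, within about 1 pixel | 0.04 rad |
| Keeper | about 0.01 rad | 0.2 |
| Wrist force | under 1 N, gripper about 55 mm above the knob | no contact |

**What disagreed:** My first fit of the reel's position was out by about 10 mm, because its base plate sits about 15 mm off centre from the axle. I corrected this from the wrist picture before touching anything. The camera estimate of the knob height came out 11 mm low, because the two views were too close together. I used the stated 234.5 mm, and the grasp fitted.

I did not go near the loose tools, but I did not measure their positions again at the end.

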